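# Brush stale bread into the dryer and start it

### The arm

A 6-joint arm with a two-finger parallel gripper is mounted at the origin on the work surface; the furniture and walls round the work are solid. World frame = base frame: x ahead of the robot, y to its left, z up, the work surface at z = 0. Lengths are in m, angles in rad, forces in N, time in s.
With the tool pointing down it reaches from about 0.35 to 0.975 m from the base axis. Payload 4.9 kg.
Tool frame: the origin (TCP) lies at the very end of the fingers, on their centre line; the grasp point (between the pads) lies 19 mm behind it; x points along the fingers, y is the direction in which the jaws open and shut, and the axes are right-handed (so a half turn about x gives the same grasp; the last joint's range is limited). The gripper opens to 85 mm and grips with 20 to 120 N. Pads are 22 mm wide; open, the fingers measure 114 mm over their backs; the gripper's body (76 mm by 85 mm) begins 54 mm behind the grasp point. The pads swing forward as they close: fully open they stand 13 mm farther back than shut.
Start: joints at [-1.259, 0.053, 1.613, -0, 1.476, -0.119], TCP at [0.261, -0.568, 0.231] pointing down, gripper open.
Joint ranges: [-3.01, 3.01], [-1.01, 2.22], [0.06, 2.58], [-1.02, 4.17], [0.09, 2.62], [-3.14, 3.14]. Speed limits (rad/s): [2.57, 2.57, 3.14, 3.14, 3.14, 3.14].

### API

Orientations are given as a unit quaternion [w, x, y, z].
In Python, from plant import manip gives the robot as it stands.
- The arm moves only by the tool play_rows, never from a script. Its argument "plan" is a list of rows, each a list of 5 numbers: the shift along the tool's x, y, z in mm, then the turn about the tool's x in rad, then the closure, from -1 (fully open) to 1 (shut). A call has 1 to 8 rows; each row is the pose to reach, as a shift and turn from the pose commanded when the call began, along the tool's axes at that moment; what a row does not reach only later rows make up. A row lasts 1/8 s, in which the tool goes at most 62.5 mm and 10.7 degrees, less where a joint would pass 70% of its speed; a pose out of reach is approached as far as the arm can. A call with a gripper value outside its range is refused whole. The fingers move at their own pace and stop on an object; the grip force is fixed at half the most. Time passes only in rows, so rows that repeat a pose let the fingers close. It gives the time, the measured TCP pose, the force and the opening at its end, in the units of the state.
- manip.state(): the state, without advancing time (a new reading comes with each control period).
- manip.grab_frame(name): name is "side" or "top"; returns a dict with "img" (420x560x3 uint8, red, green, blue), "range_z" (420x560 float32, m along the optical axis (not along the pixel's ray), 0 where there is no reading), "fx", "fy", "cx", "cy" (pixels), "origin" and "rotation" of the camera in the world. Camera axes: x right, y up, looking along -z (the intrinsics and any distortion apply to the point x, -y, -z); pixel columns grow to the right and rows downward; lengths in m; the calibration is good to about 2 mm. A picture is of the moment at which its call begins.
- manip.job_done(): hands the job in, once; it reports no verdict.
The state is a dict: "time": time; "joint_pos": joint angles; "joint_vel": joint speeds; "joint_efforts": joint torques, N m; "tool_pos": TCP position; "tool_rot": TCP orientation; "contact_force": force on the tool from outside, world axes, zero at the start; "ft_torque": the same for the moment, N m; "gripper_width": opening from 0.0 (shut) to 1.0 (fully open).
Only numpy, scipy, OpenCV 4.12 (cv2) and the standard library are available. Lean on these libraries where they do the work, as an engineer would, in place of code of your own. Each camera call takes 0.05 s, during which the arm holds its last target. There are 200 camera calls.

### The job

Dry the stale bread for breadcrumbs: swing the dryer's lid right up, then take the bench brush and sweep every piece of bread off the block into the dryer's tray, without touching the bread with the gripper. Stand the brush back on its bristles where it stood, shut the lid fully without slamming it, and only then twist the start knob clockwise to its stop, hold it there for a moment and let it spring back, leaving the things around undisturbed.

Things in the scene. Friction and masses are not known exactly. Their poses are not given: they have to be found in the camera images.
- tray_floor (a point): centre of the floor of the dryer's tray. The dryer is a low fixed steel appliance; its open tray measures 190 mm (x) by 220 mm (y) inside, walls 8 mm thick, floor 12 mm and rim 77 mm above the worktop. Axes: x away from the robot towards the hinge, y to the left towards the bread block, z up (within 0.15 rad of the world's axes). A black control deck about 88 mm wide, as high as the rim, is joined to the tray's right (-y) side
- dryer_lid (a joint): angle of the dryer's lid (rad): 0 shut, 1.65 fully up (its stop, a little past vertical). The hinge runs along the tray's far (+x) rim; the lid is stiff and stays at any angle; moving it takes about 1 to 4 N at the handle
- lid_hinge (a point): middle of the lid's hinge line, 103 mm from the tray's centre along +x and 80 mm above the worktop; axes as the tray's. The shut lid is a hood 236 mm wide, reaching 204 mm from the hinge towards the robot and 48 mm up from the hinge line (room for bread up to 110 mm above the tray floor)
- lid_handle (a point): middle of the lid's handle, a round steel bar 12 mm thick and 128 mm long, parallel to the hinge, 246 mm from the hinge line and 42 mm clear of the lid's front edge (bar centre to lid); with the lid shut it lies 25 mm above the hinge line. The bar may be held from above with one finger between bar and lid, and turns in the grip as the lid swings
- start_knob (a joint): the dryer's start knob on the control deck: 0 at rest, grows clockwise seen from above, stop at 1.2 rad. A spring (about 0.03 N m at rest, 0.1 N m at the stop) brings it back to 0 when it is let go
- knob_grip (a point): on the knob's upright axis, 104 mm above the worktop. The grip is an upright bar 52 mm long, 16 mm thick, its top 12 mm above this point and the deck 27 mm below it; the bar lies along this point's x axis and turns with it (along the tray's x axis at rest)
- block_edge (a point): middle of the top edge of the bread block on its dryer side. The block is a fixed slab of wood, top 85 mm above the worktop (8 mm above the tray's rim), 335 mm long along +y from this edge, 196 mm wide in x, standing close against the dryer's left side. Rails 10 mm wide and 12 mm high run along its two long sides (176 mm between them); both ends are open. Axes: y away from the dryer, z up
- brush_center (a point): centre of the bench brush, which stands on its bristles: 104 mm long along its x axis, 106 mm high in all (this point 53 mm above the bristle tips). Bristle part 98 x 26 mm and 43 mm high (firm), wooden back 32 mm thick up to 65 mm, above it the wooden grip: 86 mm long, 22 mm thick (y), its top 106 mm above the tips. 0.18 kg
- honey_jar: bystander: honey jar, 65 mm across, 86 mm high, behind the work; origin at the centre of its underside
- mug: bystander: two-tone mug, 94 mm high, on the right; origin under its centre
- salt: bystander: salt shaker, 44 mm across, 90 mm high, on the right; origin under its centre
- slice_a_center (a point): centre of a round thick slice of baguette lying on its cut face, 62 mm across, 34 mm high (this point 17 mm above its underside): stale, hard bread, about 60 g, on the bread block at the start; may be absent
- slice_b_center (a point): centre of a round thick slice of baguette lying on its cut face, 62 mm across, 34 mm high (this point 17 mm above its underside): stale, hard bread, about 60 g, on the bread block at the start; may be absent
- heel_a_center (a point): centre of a domed baguette heel standing on its cut face, 62 mm across, 45 mm high (this point 22 mm above its underside): stale, hard bread, about 60 g, on the bread block at the start; may be absent
- heel_b_center (a point): centre of a domed baguette heel standing on its cut face, 62 mm across, 45 mm high (this point 22 mm above its underside): stale, hard bread, about 60 g, on the bread block at the start; may be absent
- chunk_a_center (a point): centre of a cut chunk of tin loaf, 62 x 50 mm, 40 mm high (this point 20 mm above its underside): stale, hard bread, about 60 g, on the bread block at the start; may be absent
- chunk_b_center (a point): centre of a cut chunk of tin loaf, 62 x 50 mm, 40 mm high (this point 20 mm above its underside): stale, hard bread, about 60 g, on the bread block at the start; may be absent
- slice_c_center (a point): centre of a round thick slice of baguette lying on its cut face, 62 mm across, 34 mm high (this point 17 mm above its underside): stale, hard bread, about 60 g, on the bread block at the start; may be absent
- chunk_c_center (a point): centre of a cut chunk of tin loaf, 62 x 50 mm, 40 mm high (this point 20 mm above its underside): stale, hard bread, about 60 g, on the bread block at the start; may be absent

How it is judged:
On the way, in this order (a step that is already met when the one before it is completed fails the run):
1. the dryer's lid is swung right up (over 1.4 rad) (value of joint dryer_lid above 1.4 rad), for 0.2 s.
2. every piece of bread lies in the dryer's tray (x of slice_a_center in the frame of tray_floor between -0.095 and 0.095 m and y of slice_a_center in the frame of tray_floor between -0.11 and 0.11 m and z of each of slice_a_center, slice_b_center, heel_a_center, heel_b_center, chunk_a_center, chunk_b_center, slice_c_center, chunk_c_center in the frame of tray_floor below 0.095 m and x of slice_b_center in the frame of tray_floor between -0.095 and 0.095 m and y of slice_b_center in the frame of tray_floor between -0.11 and 0.11 m and x of heel_a_center in the frame of tray_floor between -0.095 and 0.095 m and y of heel_a_center in the frame of tray_floor between -0.11 and 0.11 m and x of heel_b_center in the frame of tray_floor between -0.095 and 0.095 m and y of heel_b_center in the frame of tray_floor between -0.11 and 0.11 m and x of chunk_a_center in the frame of tray_floor between -0.095 and 0.095 m and y of chunk_a_center in the frame of tray_floor between -0.11 and 0.11 m and x of chunk_b_center in the frame of tray_floor between -0.095 and 0.095 m and y of chunk_b_center in the frame of tray_floor between -0.11 and 0.11 m and x of slice_c_center in the frame of tray_floor between -0.095 and 0.095 m and y of slice_c_center in the frame of tray_floor between -0.11 and 0.11 m and x of chunk_c_center in the frame of tray_floor between -0.095 and 0.095 m and y of chunk_c_center in the frame of tray_floor between -0.11 and 0.11 m), for 0.2 s.
3. the lid is shut over the bread (under 0.06 rad) (all of step 2 and value of joint dryer_lid below 0.06 rad), for 0.2 s.
4. with the lid shut, the start knob is held at its stop (over 1.1 rad for 0.3 s) (value of joint start_knob above 1.1 rad and value of joint dryer_lid below 0.06 rad), for 0.3 s.
At the end, for the whole second after the job is handed in: Every piece of bread present lies inside the tray (its centre within the inner walls, under 95 mm above the floor), the lid is shut (under 0.06 rad), the knob has sprung back (under 0.1 rad), and the brush stands upright (within 0.15 rad) and at rest within 60 mm of where it stood at the start (all of step 3 and value of joint start_knob below 0.1 rad and distance of brush_center from where it was at the start of the episode below 0.06 m and angle between brush_center's own z axis and vertical below 0.15 rad and linear speed of brush below 0.02 m/s); the robot touches nothing.
It fails at once if the gripper touches the bread (over 2 N) (contact force between the fingers and slice_a above 2 N or contact force between the fingers and slice_b above 2 N or contact force between the fingers and heel_a above 2 N or contact force between the fingers and heel_b above 2 N or contact force between the fingers and chunk_a above 2 N or contact force between the fingers and chunk_b above 2 N or contact force between the fingers and slice_c above 2 N or contact force between the fingers and chunk_c above 2 N).
It fails at once if the start knob is turned (over 0.6 rad) while the lid is not shut (over 0.1 rad) (value of joint start_knob above 0.6 rad and value of joint dryer_lid above 0.1 rad).
It fails at once if the lid is slammed (closing faster than 2 rad/s just before it shuts) (value of joint dryer_lid below 0.15 rad and velocity of joint dryer_lid below -2 rad/s).
It fails at once if a bystander (honey jar, mug, salt shaker) is moved over 30 mm (distance of any of honey_jar, mug, salt from where it was at the start of the episode above 0.03 m).
Of slice_a, slice_b, heel_a, heel_b, chunk_a, chunk_b, slice_c, chunk_c only 4 to 7 are there at a start; the rules pass over those that are not, and their reading is None.
At some moment in a run one of slice_a, slice_b, heel_a, heel_b, chunk_a, chunk_b, slice_c, chunk_c may be knocked a few centimetres aside while the robot is not near it.
Once in a run the grip may slacken for a moment while it holds something.
It also fails if it takes over 192 s, if anything falls off the work surface, if the arm or the gripper's body presses on something with over 40 N, if the wrist force passes 120 N, or if a joint passes its speed limit or range.

## Working session

There is one attempt and no reset: what is moved stays moved. The work goes in short steps, Python scripts to look and compute and a tool call to move; the robot and the scene stay as the last step left them, time stands still between calls to the robot, and variables do not carry over. Pictures are saved under pics/ and viewed, about 12 in all and at most 16, crops included, and the job is handed in when it is done.

Besides the shell and the picture viewer there is one more tool, called after "Emit:" as name(argument=value, ...), one argument or row to a line, values as JSON. play_rows: Moves the arm, as the interface text tells. Its arguments: {"type":"object","properties":{"plan":{"type":"array"}},"required":["plan"]}

```bash
mkdir -p pics
cat > h.py <<'E'
import numpy as np, cv2
from plant import manip
def grab(n,save=None):
    f=manip.grab_frame(n)
    if save: cv2.imwrite('pics/'+save,f['img'][:,:,::-1])
    return f
def cloud(f):
    z=f['range_z']; v,u=np.mgrid[0:z.shape[0],0:z.shape[1]]
    p=np.stack([(u-f['cx'])/f['fx']*z,-(v-f['cy'])/f['fy']*z,-z],-1)
    w=p@np.array(f['rotation']).T+np.array(f['origin']); w[z==0]=np.nan
    return w
E
python3 - <<'E'
from h import *
for n in('top','side'):
    f=grab(n,n+'0.png'); print(n,f['fx'],f['cx'],f['cy'],f['origin'],np.round(f['rotation'],3).tolist(),[k for k in f])
    np.savez(n+'0.npz',img=f['img'],w=cloud(f))
print(manip.state())
E
```

```text
top 439.83422511823085 279.6071545974418 212.17164286514782 [ 0.43619287 -0.04269237  1.48223477] [-0.706, -0.038, 0.022, 0.707] ['img', 'range_z', 'fx', 'fy', 'cx', 'cy', 'origin', 'rotation']Traceback (most recent call last):
  File "<stdin>", line 4, in <module>
  File "h.py", line 10, in cloud
    w=p@np.array(f['rotation']).T+np.array(f['origin']); w[z==0]=np.nan
      ~^~~~~~~~~~~~~~~~~~~~~~~~~~
ValueError: matmul: Input operand 1 has a mismatch in its core dimension 0, with gufunc signature (n?,k),(k,m?)->(n?,m?) (size 4 is different from 3)
```

View pics/top0.png

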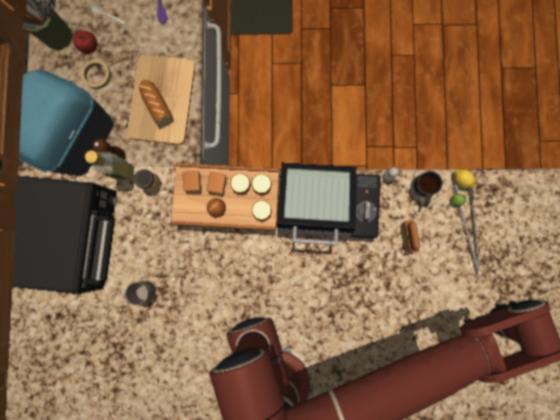

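The top view shows the block (175–278, 165–228) with 2 chunks, 3 slices and a heel. The dryer is at (317,196), the knob at (367,211), the brush at (412,236), and the salt and mug sit beyond the brush.

```bash
sed -i "s/np.array(f\['rotation'\]).T/R(f['rotation']).T/" h.py
cat >> h.py <<'E'
from scipy.spatial.transform import Rotation as Ro
def R(q): return Ro.from_quat([q[1],q[2],q[3],q[0]]).as_matrix()
E
python3 - <<'E'
from h import *
for n in('top','side'):
    f=grab(n,n+'0.png')
    w=cloud(f); np.savez(n+'0.npz',img=f['img'],w=w)
    if n=='top':
        np.set_printoptions(precision=4,suppress=True)
        for nm,(u,v) in dict(brush=(412,236),knob=(367,211),lid=(317,196),handle=(315,238),s1=(241,183),s2=(261,184),s3=(261,210),heel=(216,207),c1=(191,182),c2=(216,182),salt=(391,175),mug=(429,183),jar=(145,180)).items(): print(nm,w[v,u])
        def rect(nm,m):
            p=w[m][:,:2].astype(np.float32); r=cv2.minAreaRect(p*1000); print(nm,m.sum(),np.round(cv2.boxPoints(r)).tolist(),np.round(r[0]),np.round(r[1]),r[2],np.nanmedian(w[m][:,2]))
        z=w[...,2]; U=np.arange(560)[None,:]+0*z; V=np.arange(420)[:,None]+0*z
        def box(a,b,c,d):return (U>a)&(U<b)&(V>c)&(V<d)
        rect('brush',box(398,425,216,255)&(z>.03))
        rect('brushgrip',box(398,425,216,255)&(z>.09))
        rect('knob',box(355,380,195,225)&(z>.1))
        rect('lid',box(270,362,155,235)&(z>.11))
        rect('handle',box(285,345,233,250)&(z>.085))
        rect('deck',box(358,385,170,240)&(z>.06)&(z<.085))
        rect('block',box(165,282,155,235)&(z>.07)&(z<.105))
print(manip.state())
E
```

```text
brush [ 0.4766 -0.4237  0.1026]
knob [ 0.5543 -0.2839  0.1121]
lid [ 0.5972 -0.1264  0.1516]
handle [ 0.4733 -0.1277  0.0068]
s1 [0.6428 0.1089 0.1205]
s2 [0.6392 0.0461 0.1216]
s3 [0.5578 0.046  0.12  ]
heel [0.5671 0.1857 0.1257]
c1 [0.6462 0.2656 0.1237]
c2 [0.645  0.186  0.1291]
salt [ 0.6724 -0.3678  0.0817]
mug [ 0.65   -0.4962  0.0552]
jar [0.6593 0.4235 0.0858]
brush 410 [[425.0, -422.0], [429.0, -453.0], [532.0, -439.0], [527.0, -409.0]] [ 478. -431.] [104.  31.] 7.629846572875977 0.08835844527804004
brushgrip 202 [[435.0, -426.0], [438.0, -449.0], [522.0, -437.0], [519.0, -415.0]] [ 478. -432.] [85. 22.] 7.897593021392822 0.10305861942941752
knob 93 [[529.0, -289.0], [578.0, -295.0], [580.0, -278.0], [531.0, -273.0]] [ 555. -284.] [16. 50.] 83.34817504882812 0.11426598519402931
lid 5173 [[469.0, -236.0], [693.0, -251.0], [708.0, -15.0], [485.0, -0.0]] [ 589. -126.] [236. 224.] 86.28315734863281 0.15173044453357898
handle 230 [[448.0, -186.0], [481.0, -186.0], [482.0, -50.0], [449.0, -50.0]] [ 465. -118.] [137.  33.] 89.89311218261719 0.17142018668812797
deck 1137 [[471.0, -331.0], [677.0, -336.0], [679.0, -266.0], [472.0, -262.0]] [ 575. -299.] [ 69. 207.] 88.77824401855469 0.07654990950143659
block 4500 [[490.0, -15.0], [692.0, -28.0], [714.0, 327.0], [512.0, 340.0]] [602. 156.] [356. 202.] 86.49430847167969 0.08532318867147548
{'time': 0.15, 'joint_pos': array([-1.259 ,  0.0532,  1.614 , -0.    ,  1.476 , -0.119 ]), 'joint_vel': array([-0.0009, -0.0017, -0.0025, -0.0014,  0.0018, -0.0011]), 'joint_efforts': array([  0.0009, -39.4244, -37.0721,  -0.0001,   0.0047,  -0.    ]), 'tool_pos': array([ 0.2608, -0.5674,  0.2303]), 'tool_rot': array([-0.1506, -0.6907, -0.1517,  0.6908]), 'contact_force': array([-0.69  ,  0.5115,  0.0546]), 'ft_torque': array([-0.0096,  0.0321,  0.0042]), 'gripper_width': 1.000621313335979}
```

View pics/side0.png

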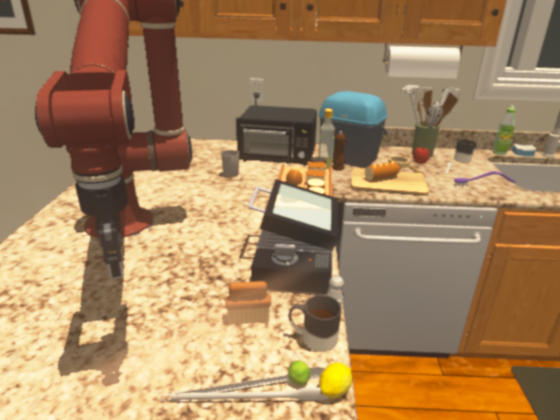

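The lid is slightly ajar (about 0.25 rad), with its bar at roughly (0.457, -0.115, 0.165). The side view shows the lid raised, and nothing blocks the brush.

```bash
cat >> h.py <<'E'
np.set_printoptions(precision=4,suppress=True)
def goal(p,ydir=None):
    """shift (mm, tool axes) and turn to reach world p with tool y along yaw ydir"""
    s=manip.state(); M=R(s['tool_rot']); d=(np.array(p)-s['tool_pos'])*1000
    yaw=np.arctan2(M[1,1],M[0,1]); print('t',s['time'],'tcp',s['tool_pos'],'xaxis',M[:,0],'yyaw',round(yaw,3),'zyaw',round(np.arctan2(M[1,2],M[0,2]),3),'w',round(s['gripper_width'],3))
    print(' shift',np.round(M.T@d,1),end=' ')
    if ydir is not None:
        t=(ydir-yaw+np.pi/2)%np.pi-np.pi/2   # world yaw change; tool x is down -> negate
        print('turn',round(-t,3),end=' ')
    print()
E
python3 - <<'E'
from h import *
d=np.load('top0.npz'); w=d['w']; z=w[...,2]; img=d['img']
V,U=np.mgrid[0:420,0:560]
m=(U>285)&(U<350)&(V>160)&(V<222)&(z>.1); P=w[m]; A=np.c_[P[:,:2],np.ones(len(P))]; c=np.linalg.lstsq(A,P[:,2],rcond=None)[0]; print('plane',c,np.std(A@c-P[:,2]),np.arctan(np.hypot(*c[:2])),'dir',np.arctan2(-c[1],-c[0]))
m=(U>285)&(U<350)&(V>226)&(V<252)&(z>.12)
P=w[m]; print('handle pts',len(P)); 
o=np.argsort(P[:,0]); print(P[o][:10],P[o][-5:])
b=P[(P[:,2]>.162)&(P[:,0]<.475)]; print(b.mean(0),b.min(0),b.max(0))
goal((.457,-.115,.26),-.062)
E
```

```text
plane [-0.2612  0.0183  0.3098] 0.002785542264315578 0.25613598929581116 dir -0.06991360557507166
handle pts 522
[[ 0.4484 -0.1805  0.1686]
 [ 0.4484 -0.1775  0.1684]
 [ 0.4512 -0.1825  0.1779]
 [ 0.4513 -0.1769  0.1746]
 [ 0.4513 -0.18    0.174 ]
 [ 0.4513 -0.1472  0.1768]
 [ 0.4513 -0.1712  0.1732]
 [ 0.4513 -0.1563  0.1738]
 [ 0.4513 -0.1743  0.1717]
 [ 0.4513 -0.1623  0.173 ]] [[ 0.503  -0.041   0.1521]
 [ 0.5031 -0.0471  0.1515]
 [ 0.5031 -0.0319  0.1504]
 [ 0.5032 -0.035   0.1493]
 [ 0.5034 -0.038   0.1453]]
[ 0.4593 -0.1201  0.1716] [ 0.4484 -0.1863  0.1649] [ 0.4724 -0.0499  0.1786]
t 0.15 tcp [ 0.2608 -0.5674  0.2303] xaxis [-0.0005  0.0016 -1.    ] yyaw -1.14 zyaw -2.711 w 1.001
 shift [ -29.1 -329.2 -367.2] turn -1.078
```

Emit:
play_rows(
  plan=[
    [-29,-330,-366,-1.078,0.3],
    [-29,-330,-366,-1.078,0.3],
    [-29,-330,-366,-1.078,0.3],
    [-29,-330,-366,-1.078,0.3],
    [-29,-330,-366,-1.078,0.3],
    [-29,-330,-366,-1.078,0.3],
    [-29,-330,-366,-1.078,0.3],
    [-29,-330,-366,-1.078,0.3],
  ],
)

```text
time: 1.15
tool_pos: [0.4561, -0.113, 0.2603]
tool_rot: [0.485, 0.515, 0.484, -0.515]
contact_force: [0.8, -0.6, 0.4]
gripper_width: 0.349
```

Run:
```python
from h import *
goal((.457,-.117,.148),-.066)
```

```text
t 1.15 tcp [ 0.4561 -0.113   0.2603] xaxis [ 0.0004 -0.0001 -1.    ] yyaw -0.062 zyaw -1.632 w 0.349
 shift [112.3   1.1   3.9] turn 0.004
```

Emit:
play_rows(
  plan=[
    [40,1,0,0,0.3],
    [80,1,0,0,0.3],
    [112,1,0,0,0.3],
    [112,1,0,0,0.6],
    [112,1,0,0,1],
    [112,1,0,0,1],
    [112,1,0,0,1],
    [112,1,0,0,1],
  ],
)

```text
time: 2.15
tool_pos: [0.4632, -0.1144, 0.1492]
tool_rot: [0.488, 0.521, 0.48, -0.51]
contact_force: [30.7, 2.8, -18.2]
gripper_width: 0.121
```

Run:
```python
from h import *
s=manip.state(); print(s['contact_force'],s['gripper_width'],s['tool_pos'])
g=s['tool_pos']+[0,0,.019]; H=np.array([.689,-.1295,.08])
a=np.arctan2(g[2]-.08,(H[0]-g[0])/np.cos(.064)); r=np.hypot(g[2]-.08,(H[0]-g[0])/np.cos(.064)); print('phi',a,'r',r,'angle',a-.101)
r=.247
for th in np.linspace(a,1.62+.101,15): print(round(th-.101,2),'down',round(-1000*(r*np.sin(th)-r*np.sin(a)),0),'fwd',round(1000*r*(np.cos(a)-np.cos(th)),0))
```

```text
[ 30.7043   2.821  -18.2229] 0.12100673311577824 [ 0.4632 -0.1144  0.1492]
phi 0.37164210263690134 r 0.2428260484241015 angle 0.27064210263690136
0.27 down -0.0 fwd 0.0
0.37 down -22.0 fwd 10.0
0.46 down -42.0 fwd 21.0
0.56 down -62.0 fwd 35.0
0.66 down -80.0 fwd 51.0
0.75 down -96.0 fwd 68.0
0.85 down -111.0 fwd 86.0
0.95 down -124.0 fwd 106.0
1.04 down -135.0 fwd 128.0
1.14 down -144.0 fwd 150.0
1.23 down -150.0 fwd 173.0
1.33 down -155.0 fwd 196.0
1.43 down -157.0 fwd 220.0
1.52 down -157.0 fwd 243.0
1.62 down -155.0 fwd 267.0
```

Emit:
play_rows(
  plan=[
    [-10,10,0,0,1],
    [-30,20,0,0,1],
    [-52,34,0,0,1],
    [-72,49,0,0,1],
    [-90,67,0,0,1],
    [-107,87,0,0,1],
    [-121,108,0,0,1],
    [-133,130,0,0,1],
  ],
)

```text
time: 3.15
tool_pos: [0.5856, -0.1225, 0.282]
tool_rot: [-0.483, -0.515, -0.486, 0.516]
contact_force: [-3.8, 2.2, -2.6]
gripper_width: 0.118
```

Run:
```python
from h import *
s=manip.state(); print(s['contact_force'],s['gripper_width'],s['tool_pos'])
```

```text
[-3.8397  2.1923 -2.6038] 0.11813633103822868 [ 0.5856 -0.1225  0.282 ]
```

Emit:
play_rows(
  plan=[
    [-9,20,0,0,1],
    [-16,42,0,0,1],
    [-21,64,0,0,1],
    [-25,88,0,0,1],
    [-26,112,0,0,1],
    [-25,130,0,0,1],
    [-24,140,0,0,1],
    [-24,142,0,0,1],
  ],
)

```text
time: 4.15
tool_pos: [0.7282, -0.1319, 0.3054]
tool_rot: [-0.484, -0.515, -0.485, 0.515]
contact_force: [-2.9, 1.4, -0.4]
gripper_width: 0.115
```

Emit:
play_rows(
  plan=[
    [0,0,0,0,0.5],
    [0,0,0,0,0.3],
    [-2,0,0,0,0.3],
    [-40,0,0,0,0.3],
    [-70,0,0,0,0.3],
    [-70,-50,30,0,0],
    [-70,-100,80,0,-0.5],
    [-70,-160,130,0,-0.5],
  ],
)

```text
time: 5.15
tool_pos: [0.5781, -0.2387, 0.3758]
tool_rot: [0.485, 0.515, 0.484, -0.515]
contact_force: [-0.2, -0.7, 0.1]
gripper_width: 0.753
```

Run:
```python
from h import *
grab('top','top1.png'); f=grab('side','side1.png'); w=cloud(f)
goal((.478,-.432,.22),1.703)
```

```text
t 5.25 tcp [ 0.5759 -0.2409  0.3762] xaxis [ 0.0001 -0.002  -1.    ] yyaw -0.068 zyaw -1.638 w 0.752
 shift [156.6 -84.8 197. ] turn 1.371
```

View pics/side1.png

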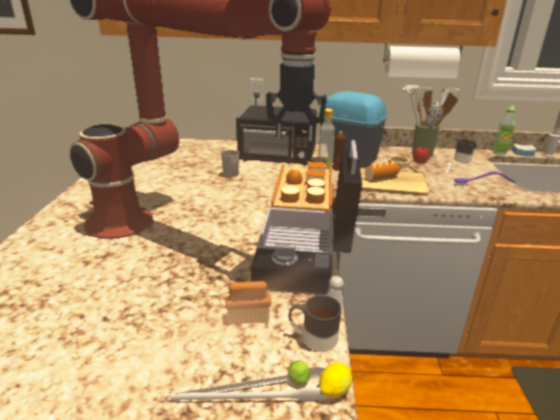

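The side view shows the lid fully up and the bread still on the block. Next is the brush.

Emit:
play_rows(
  plan=[
    [0,-40,60,0.18,-0.5],
    [40,-85,110,0.36,-0.5],
    [80,-85,160,0.54,-0.5],
    [120,-85,197,0.72,-0.5],
    [156,-85,197,0.9,-0.5],
    [156,-85,197,1.08,-0.5],
    [156,-85,197,1.26,-0.5],
    [156,-85,197,1.373,-0.5],
  ],
)

```text
time: 6.25
tool_pos: [0.483, -0.429, 0.2195]
tool_rot: [0.047, 0.706, 0.046, -0.705]
contact_force: [-0.3, 0.7, 0.4]
gripper_width: 0.748
```

Run:
```python
from h import *
f=grab('top','top2.png'); w=cloud(f); z=w[...,2]; np.savez('top2.npz',w=w,img=f['img'])
m=((z>.108)&(z<.15)&(w[...,1]>-.0)&(w[...,1]<.35)&(w[...,0]>.48)&(w[...,0]<.72)).astype(np.uint8)
n,l,st,c=cv2.connectedComponentsWithStats(m)
E0=np.array([.592,-.001]); ay=np.array([.062,.998]); ax=np.array([.998,-.062])
for i in range(1,n):
    if st[i,4]<30: continue
    P=w[l==i]; d=P[:,:2]-E0; a=d@ax; b=d@ay
    print(st[i,4],'ctr',P[:,:2].mean(0),'blk x %.3f..%.3f y %.3f..%.3f'%(*np.percentile(a,[1,99]),*np.percentile(b,[1,99])),'z',np.percentile(P[:,2],98))
goal((.478,-.432,.074),-1.436)
```

```text
340 ctr [0.6492 0.2658] blk x 0.010..0.073 y 0.244..0.296 z 0.13001482406563913
339 ctr [0.6439 0.1871] blk x 0.009..0.072 y 0.165..0.217 z 0.13015821546252965
296 ctr [0.6429 0.1126] blk x 0.016..0.073 y 0.088..0.145 z 0.1248940527984384
300 ctr [0.6408 0.0461] blk x 0.017..0.074 y 0.022..0.079 z 0.12424033006490351
255 ctr [0.567  0.1892] blk x -0.062..-0.011 y 0.163..0.215 z 0.13329965152750878
301 ctr [0.5578 0.0454] blk x -0.065..-0.009 y 0.016..0.073 z 0.1245262108936005
t 6.3 tcp [ 0.483  -0.429   0.2196] xaxis [ 0.0007 -0.0005 -1.    ] yyaw -1.441 zyaw -3.012 w 0.746
 shift [145.6   2.2   5.5] turn -0.005
```

View pics/top2.png

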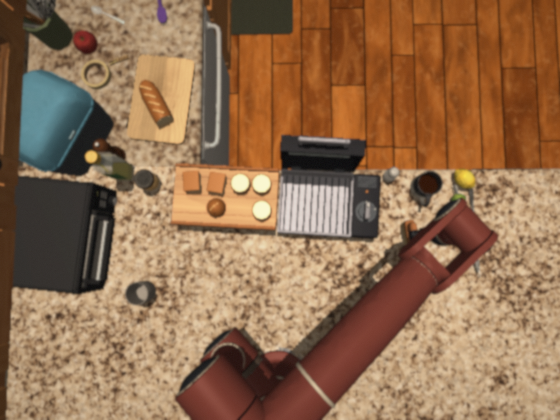

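The tray is open and empty, and all six pieces are unmoved. Now to grip the brush.

Emit:
play_rows(
  plan=[
    [60,2,5,-0.005,-0.5],
    [110,2,5,-0.005,-0.5],
    [145,2,5,-0.005,-0.5],
    [145,2,5,-0.005,0.2],
    [145,2,5,-0.005,1],
    [145,2,5,-0.005,1],
    [145,2,5,-0.005,1],
    [145,2,5,-0.005,1],
  ],
)

```text
time: 7.3
tool_pos: [0.4792, -0.4331, 0.0773]
tool_rot: [0.051, 0.706, 0.048, -0.704]
contact_force: [0.3, 0.9, 6.0]
gripper_width: 0.243
```

Run:
```python
from h import *
s=manip.state(); print(s['contact_force'],s['ft_torque'])
goal((.478,-.432,.074),-1.633)
```

```text
[0.3215 0.8627 6.0124] [ 0.0941 -0.0332  0.0326]
t 7.3 tcp [ 0.4792 -0.4331  0.0773] xaxis [ 0.0034 -0.0035 -1.    ] yyaw -1.43 zyaw -3.001 w 0.243
 shift [ 3.3 -1.3  1. ] turn 0.203
```

Emit:
play_rows(
  plan=[
    [-50,0,0,0,1],
    [-110,0,0,0,1],
    [-165,-35,-14,0,1],
    [-200,-85,-32,0,1],
    [-200,-140,-53,0,1],
    [-200,-195,-74,0,1],
    [-200,-250,-95,0,1],
    [-200,-305,-116,0,1],
  ],
)

```text
time: 8.3
tool_pos: [0.5496, -0.1115, 0.2741]
tool_rot: [-0.05, -0.705, -0.05, 0.705]
contact_force: [0.5, 0.2, -1.0]
gripper_width: 0.247
```

Emit:
play_rows(
  plan=[
    [0,-55,-20,0.05,1],
    [0,-110,-41,0.1,1],
    [0,-165,-62,0.15,1],
    [0,-220,-83,0.2,1],
    [0,-275,-104,0.203,1],
    [0,-330,-125,0.203,1],
    [0,-385,-146,0.203,1],
    [0,-415,-156,0.203,1],
  ],
)

```text
time: 9.3
tool_pos: [0.6456, 0.3221, 0.2734]
tool_rot: [0.021, -0.706, 0.021, 0.707]
contact_force: [-0.2, -0.1, -2.3]
gripper_width: 0.251
```

Run:
```python
from h import *
f=grab('side','side3.png')
goal((.648,.321,.085+.079),-1.633)
```

```text
t 9.35 tcp [0.6454 0.325  0.273 ] xaxis [-0.0012  0.0026 -1.    ] yyaw -1.629 zyaw 3.084 w 0.246
 shift [109.    4.1  -2.9] turn 0.004
```

View pics/side3.png

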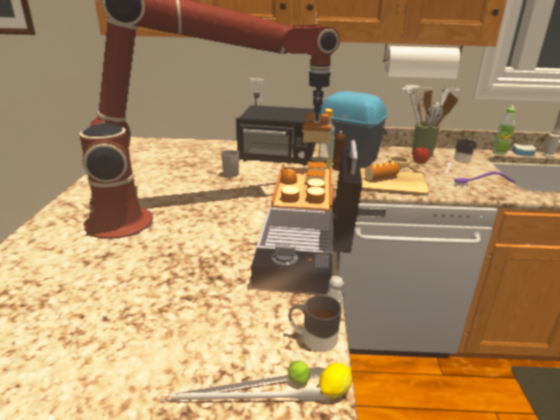

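Emit:
play_rows(
  plan=[
    [50,0,-2,0.004,1],
    [90,0,-2,0.004,1],
    [108,0,-2,0.004,1],
    [108,20,-2,0.004,1],
    [108,55,-2,0.004,1],
    [108,90,-2,0.004,1],
    [108,125,-2,0.004,1],
    [108,160,-2,0.004,1],
  ],
)

```text
time: 10.35
tool_pos: [0.6388, 0.1578, 0.1683]
tool_rot: [-0.024, 0.708, -0.023, -0.706]
contact_force: [0.7, 1.5, -2.6]
gripper_width: 0.245
```

Run:
```python
from h import *
s=manip.state(); print(s['contact_force'],s['ft_torque'])
f=grab('top','top4.png')
goal((.592+.036-.06*.062,-.061,.085+.079),-1.633)
```

```text
[ 0.714   1.4541 -2.6058] [ 0.216  -0.0383  0.004 ]
t 10.4 tcp [0.6388 0.1536 0.1682] xaxis [ 0.0026 -0.0034 -1.    ] yyaw -1.64 zyaw 3.072 w 0.245
 shift [  4.9 215.1  -0.4] turn -0.007
```

View pics/top4.png

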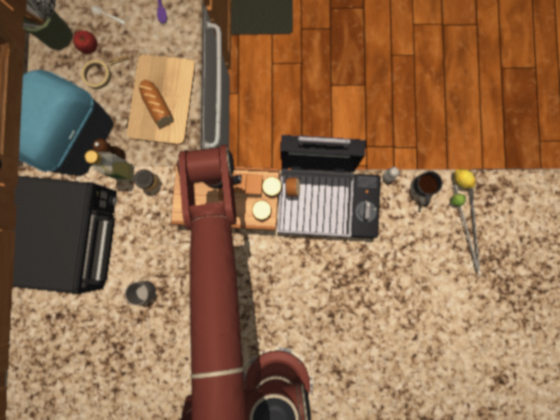

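The sweep is going well. The front slice is tipping into the tray at (292,187), and the next is at (272,186).

Emit:
play_rows(
  plan=[
    [3,35,0,-0.005,1],
    [3,70,0,-0.005,1],
    [3,105,0,-0.005,1],
    [3,140,0,-0.005,1],
    [3,175,0,-0.005,1],
    [3,205,0,-0.005,1],
    [-40,205,0,-0.005,1],
    [-95,190,0,-0.005,1],
  ],
)

```text
time: 11.4
tool_pos: [0.6247, -0.032, 0.2621]
tool_rot: [0.023, -0.706, 0.023, 0.707]
contact_force: [0.5, -0.6, -1.9]
gripper_width: 0.249
```

Run:
```python
from h import *
s=manip.state(); print(s['contact_force'],s['ft_torque'])
f=grab('top','top5.png'); grab('side','side5.png')
goal((.592-.038+.25*.062,.235,.085+.079),-1.633)
```

```text
[ 0.5358 -0.5859 -1.9113] [ 0.0047 -0.0652 -0.0041]
t 11.5 tcp [ 0.6294 -0.0307  0.2725] xaxis [ 0.0171 -0.0026 -0.9999] yyaw -1.632 zyaw 3.08 w 0.247
 shift [ 106.7 -261.7   77.9] turn 0.001
```

View pics/side5.png

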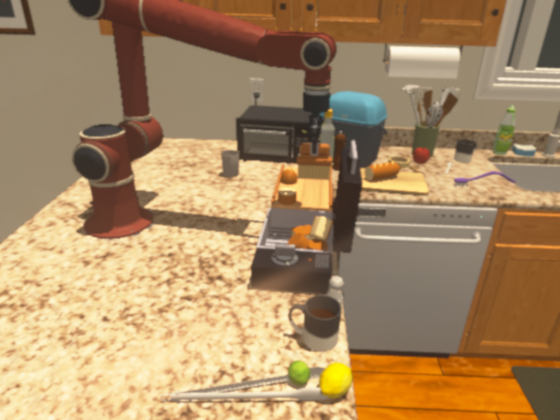

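Four pieces are in the tray. The heel at (290,175) and one slice at (287,197) are left in the near lane.

Emit:
play_rows(
  plan=[
    [0,-50,13,0,1],
    [0,-100,26,0,1],
    [0,-150,38,0,1],
    [0,-200,51,0,1],
    [0,-250,64,0,1],
    [0,-292,74,0,1],
    [30,-292,74,0,1],
    [70,-292,74,0,1],
  ],
)

```text
time: 12.5
tool_pos: [0.5708, 0.2665, 0.1933]
tool_rot: [-0.022, 0.709, -0.021, -0.705]
contact_force: [0.5, 0.8, -2.3]
gripper_width: 0.246
```

Run:
```python
from h import *
f=grab('top','top6.png')
goal((.5734,.2657,.085+.080),-1.633)
```

```text
t 12.55 tcp [0.567  0.2648 0.1849] xaxis [-0.0065 -0.0026 -1.    ] yyaw -1.632 zyaw 3.081 w 0.245
 shift [19.9 -1.3 -6.4] turn 0.001
```

View pics/top6.png

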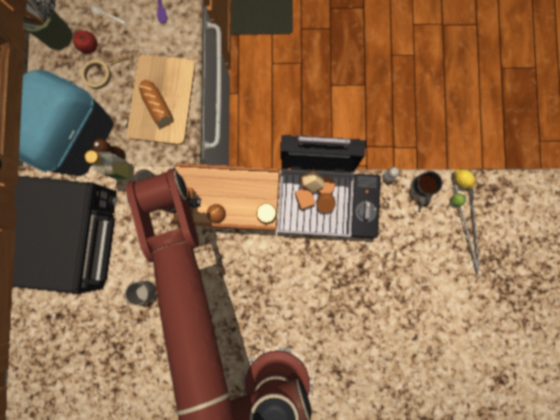

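Emit:
play_rows(
  plan=[
    [20,0,-5,0,1],
    [20,10,-5,0,1],
    [20,45,-5,0,1],
    [20,80,-5,0,1],
    [20,115,-5,0,1],
    [20,150,-5,0,1],
    [20,185,-5,0,1],
    [20,220,-5,0,1],
  ],
)

```text
time: 13.55
tool_pos: [0.5621, 0.0441, 0.1739]
tool_rot: [-0.022, 0.708, -0.022, -0.705]
contact_force: [-0.1, 0.3, -0.5]
gripper_width: 0.246
```

Run:
```python
from h import *
s=manip.state(); print(s['contact_force'],s['ft_torque'])
goal((.557,-.07,.085+.080),-1.633)
```

```text
[-0.1313  0.2986 -0.5417] [ 0.1771 -0.0692 -0.0294]
t 13.55 tcp [0.5621 0.0441 0.1739] xaxis [ 0.0042 -0.0002 -1.    ] yyaw -1.633 zyaw 3.08 w 0.246
 shift [  8.9 114.2  -1.9] turn 0.0
```

Emit:
play_rows(
  plan=[
    [5,35,0,0,1],
    [5,70,0,0,1],
    [5,105,0,0,1],
    [5,118,0,0,1],
    [5,118,0,0,1],
    [-40,110,0,0,1],
    [-100,60,0,0,1],
    [-110,0,0,0,1],
  ],
)

```text
time: 14.55
tool_pos: [0.562, 0.0369, 0.2829]
tool_rot: [-0.022, 0.709, -0.022, -0.704]
contact_force: [1.5, -0.0, -1.7]
gripper_width: 0.249
```

Run:
```python
from h import *
f=grab('top','top7.png'); w=cloud(f); z=w[...,2]
g=grab('side','side7.png'); cv2.imwrite('pics/both7.png',np.hstack([cv2.resize(f['img'][140:260,160:400],None,fx=1.65,fy=3),cv2.resize(g['img'][150:300,220:370],(400,360))])[:,:,::-1])
T=np.array([.590,-.123]); ay=np.array([.062,.998]); ax=np.array([.998,-.062])
d=w[...,:2]-T; a=d@ax; b=d@ay
print('max z in tray',np.nanmax(z[(abs(a)<.085)&(abs(b)<.1)&(z<.2)]))
for q in np.arange(-.09,.1,.02): print(round(q,2),np.round([np.nanmax(np.r_[0,z[(abs(a-q)<.01)&(abs(b-r)<.012)&(z<.2)]])*1000 for r in np.arange(-.12,.13,.02)]))
goal((.4792,-.4331,.28),-1.43)
```

```text
max z in tray 0.09357351206794728
-0.09 [81. 78. 23. 76. 76. 67. 88. 85. 80. 80. 19. 81. 81.]
-0.07 [82. 17. 19. 19. 19. 80. 94. 91. 86. 19. 21. 78. 79.]
-0.05 [80. 62. 19. 18. 59. 76. 87. 87. 80. 18. 17. 80. 84.]
-0.03 [81. 55. 37. 52. 58. 78. 83. 79. 21. 19. 16. 84. 84.]
-0.01 [82. 48. 56. 64. 73. 68. 73. 70. 57. 53. 19. 18.  0.]
0.01 [83. 39. 68. 81. 81. 69. 56. 60. 57. 53. 18. 17.  0.]
0.03 [83. 31. 61. 71. 72. 57. 58. 59. 58. 49. 22. 16.  0.]
0.05 [82. 24. 19. 51. 52. 53. 50. 68. 66. 65. 65. 19.  0.]
0.07 [82. 22. 19. 50. 52. 52. 64. 67. 68. 68. 65. 79. 79.]
0.09 [ 87.  87.  90.  87.  84.  91.  91.  83.  89.  87.  88.  88. 100.]
t 14.65 tcp [0.5618 0.0413 0.2827] xaxis [ 0.0072  0.0024 -1.    ] yyaw -1.625 zyaw 3.088 w 0.251
 shift [  1.  478.2  57. ] turn -0.195
```

View pics/both7.png

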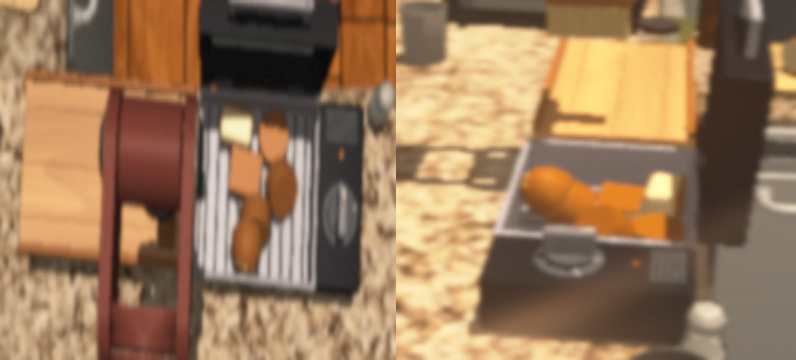

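Run:
```python
from h import *
f=grab('top','top8.png'); w=cloud(f); z=w[...,2]
T=np.array([.590,-.123]); ay=np.array([.062,.998]); ax=np.array([.998,-.062])
d=w[...,:2]-T; a=d@ax; b=d@ay
hsv=cv2.cvtColor(f['img'],cv2.COLOR_RGB2HSV)
for q in np.arange(-.12,-.03,.006): print(round(q,3),np.round([np.nanmax(np.r_[0,z[(abs(a-q)<.004)&(abs(b-r)<.006)&(z<.2)]])*1000 for r in np.arange(-.06,.07,.01)]))
m=(hsv[...,0]<18)&(hsv[...,1]>110)&(hsv[...,2]>60)&(abs(b)<.1)&(a>-.13)&(a<.0)&(z>.03)
print(m.sum(),a[m].min(),np.percentile(a[m],[1,5]))
```

```text
-0.12 [3. 5. 2. 4. 3. 3. 5. 6. 8. 1. 8. 8. 6.]
-0.114 [9. 7. 7. 1. 3. 4. 6. 4. 4. 5. 4. 1. 3.]
-0.108 [78. 78. 74. 81. 79. 79. 82. 74. 78. 80. 76. 80. 79.]
-0.102 [79. 79. 81. 82. 82. 79. 78. 85. 78. 80. 77. 85. 79.]
-0.096 [76. 77. 77. 15. 13. 77. 78. 75. 74. 68. 77. 85. 77.]
-0.09 [18. 17. 14. 16. 15. 72. 80. 81. 80. 73. 62. 18. 16.]
-0.084 [21. 17. 20. 17. 15. 79. 84. 91. 85. 82. 74. 16. 16.]
-0.078 [21. 15. 15. 18. 17. 84. 87. 91. 85. 86. 78. 15. 18.]
-0.072 [16. 16. 17. 17. 65. 84. 88. 89. 89. 84. 80. 16. 16.]
-0.066 [17. 15. 14. 17. 67. 83. 88. 93. 90. 88. 77. 22. 16.]
-0.06 [19. 18. 18. 45. 67. 84. 88. 90. 90. 88. 76. 21. 16.]
-0.054 [19. 17. 17. 59. 59. 78. 90. 86. 86. 84. 75. 20. 15.]
-0.048 [17. 14. 16. 70. 67. 76. 82. 87. 84. 84. 75. 16. 16.]
-0.042 [17. 18. 15. 67. 74. 78. 78. 80. 79. 75. 19. 16. 16.]
-0.036 [16. 13. 19. 69. 77. 82. 85. 81. 75. 63. 15. 16. 14.]
621 -0.0936099741519322 [-0.0912 -0.0852]
```

All the bread is inside the walls, with its top below 95 mm, and the block is empty. Now to return the brush.

Emit:
play_rows(
  plan=[
    [0,58,7,0,1],
    [0,116,14,0,1],
    [0,174,21,-0.04,1],
    [0,232,28,-0.08,1],
    [0,290,35,-0.12,1],
    [0,348,42,-0.16,1],
    [0,406,50,-0.195,1],
    [0,460,57,-0.195,1],
  ],
)

```text
time: 15.7
tool_pos: [0.4742, -0.4218, 0.277]
tool_rot: [-0.047, -0.705, -0.048, 0.706]
contact_force: [0.5, 0.5, -1.5]
gripper_width: 0.246
```

Run:
```python
from h import *
grab('side','side9.png')
goal((.4792,-.4331,.0783),-1.43)
```

```text
t 15.75 tcp [ 0.4719 -0.4278  0.2764] xaxis [-0.0031 -0.004  -1.    ] yyaw -1.443 zyaw -3.014 w 0.248
 shift [198.1   5.5  -7.2] turn -0.013
```

View pics/side9.png

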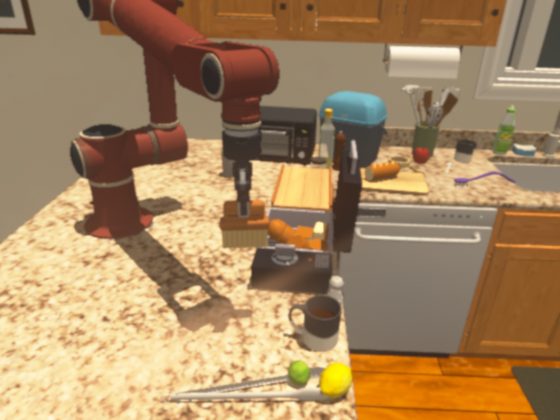

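The brush is upright in the grip, and the bread is in the tray at (270–325, 225–245).

Emit:
play_rows(
  plan=[
    [55,3,-7,0,1],
    [110,3,-7,0,1],
    [150,3,-7,0,1],
    [180,3,-7,0,1],
    [190,3,-7,0,1],
    [194,3,-7,0,1],
    [194,3,-7,0,1],
    [194,3,-7,0,1],
  ],
)

```text
time: 16.75
tool_pos: [0.4835, -0.4228, 0.0858]
tool_rot: [0.048, 0.706, 0.047, -0.705]
contact_force: [-0.5, 0.1, -1.9]
gripper_width: 0.251
```

Run:
```python
from h import *
s=manip.state(); print(s['contact_force'])
goal((.4792,-.4331,.0773),-1.43)
```

```text
[-0.458   0.0632 -1.8732]
t 16.75 tcp [ 0.4835 -0.4228  0.0858] xaxis [ 0.0019 -0.0021 -1.    ] yyaw -1.437 zyaw -3.008 w 0.251
 shift [8.5 9.6 5.6] turn -0.007
```

Emit:
play_rows(
  plan=[
    [4,8,4,0,1],
    [7,8,4,0,1],
    [8,8,4,0,1],
    [8,8,4,0,1],
  ],
)

```text
time: 17.25
tool_pos: [0.4801, -0.4312, 0.0771]
tool_rot: [0.048, 0.706, 0.047, -0.705]
contact_force: [-0.9, -0.3, 3.8]
gripper_width: 0.245
```

Run:
```python
from h import *
s=manip.state(); print(s['contact_force'],s['tool_pos'])
```

```text
[-0.9134 -0.3448  3.8114] [ 0.4801 -0.4312  0.0771]
```

Emit:
play_rows(
  plan=[
    [0,0,0,0,0.4],
    [0,0,0,0,0.2],
    [0,0,0,0,-0.1],
    [-20,0,0,0,-0.1],
    [-70,0,0,0,-0.1],
    [-130,0,0,0,-0.1],
    [-190,0,0,0,-0.1],
    [-250,0,0,0,0],
  ],
)

```text
time: 18.25
tool_pos: [0.4797, -0.4302, 0.33]
tool_rot: [0.048, 0.706, 0.047, -0.705]
contact_force: [-0.3, -0.5, -0.2]
gripper_width: 0.503
```

Run:
```python
from h import *
f=grab('top'); w=cloud(f); z=w[...,2]
m=(w[...,0]>.42)&(w[...,0]<.55)&(w[...,1]<-.36)&(w[...,1]>-.48)&(z>.09)&(z<.12)
print(m.sum(),np.nanmean(w[m],0))
f=grab('side','side10.png'); 
m=(z>.30)&(z<.345)&(w[...,0]>.68)&(w[...,0]<.8)&(abs(w[...,1]+.13)<.1); print('handle',m.sum(),np.nanmean(w[m],0) if m.any() else 0, np.percentile(w[m],[5,95],axis=0))
goal((.728,-.132,.375),-.066)
```

```text
192 [ 0.4811 -0.4276  0.1022]
handle 245 [ 0.7253 -0.1336  0.3274] [[ 0.7181 -0.196   0.3199]
 [ 0.7322 -0.0714  0.3326]]
t 18.35 tcp [ 0.4819 -0.4327  0.3388] xaxis [ 0.0121 -0.0136 -0.9998] yyaw -1.437 zyaw -3.008 w 0.5
 shift [ -37.3 -264.6 -284.4] turn -1.371
```

View pics/side10.png

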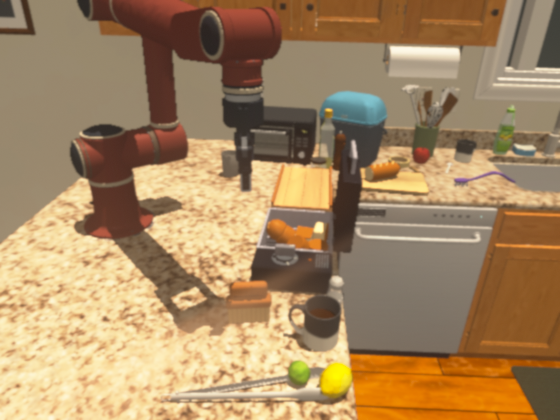

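The brush stands where it was and the bread is in the tray. Now the lid handle.

Emit:
play_rows(
  plan=[
    [-40,-50,-50,-0.18,0],
    [-45,-90,-95,-0.36,0],
    [-45,-130,-140,-0.54,0],
    [-45,-170,-184,-0.72,0],
    [-45,-210,-227,-0.9,0.2],
    [-45,-245,-265,-1.08,0.2],
    [-45,-265,-285,-1.26,0.2],
    [-45,-265,-285,-1.371,0.2],
  ],
)

```text
time: 19.35
tool_pos: [0.7279, -0.1272, 0.3714]
tool_rot: [0.485, 0.515, 0.485, -0.514]
contact_force: [-0.9, -0.6, -0.4]
gripper_width: 0.4
```

Emit:
play_rows(
  plan=[
    [0,0,0,0,0.2],
    [0,0,0,0,0.2],
  ],
)

```text
time: 19.6
tool_pos: [0.7268, -0.1301, 0.3717]
tool_rot: [0.483, 0.517, 0.482, -0.517]
contact_force: [0.9, -1.0, -0.2]
gripper_width: 0.397
```

Run:
```python
from h import *
goal((.7265,-.133,.306),-.066)
```

```text
t 19.6 tcp [ 0.7268 -0.1301  0.3717] xaxis [ 0.0007 -0.0002 -1.    ] yyaw -0.068 zyaw -1.639 w 0.397
 shift [65.7 -0.1  2.9] turn -0.002
```

Emit:
play_rows(
  plan=[
    [30,0,3,0,0.3],
    [60,0,3,0,0.3],
    [66,0,3,0,0.3],
    [66,0,3,0,0.3],
    [66,0,3,0,1],
    [66,0,3,0,1],
    [66,0,3,0,1],
    [66,0,3,0,1],
  ],
)

```text
time: 20.6
tool_pos: [0.7275, -0.1332, 0.3076]
tool_rot: [0.484, 0.517, 0.482, -0.516]
contact_force: [0.8, -1.4, 6.0]
gripper_width: 0.111
```

Run:
```python
from h import *
s=manip.state(); print(s['contact_force'],s['gripper_width'],s['tool_pos'])
p=s['tool_pos']; x=(p[0]-.694)/.998; z=p[2]+.019-.08
a=np.arctan2(z,-x); r=.247; print('phi',a,np.hypot(x,z))
for th in np.linspace(a,.101,20): print(round(th-.101,2),'down',round(1000*r*(np.sin(a)-np.sin(th))),'y',round(1000*r*(np.cos(a)-np.cos(th))))
```

```text
[ 0.8116 -1.3668  5.9808] 0.11122873434199364 [ 0.7275 -0.1332  0.3076]
phi 1.7061870775125134 0.24892190529624708
1.61 down 0 y 0
1.52 down -2 y -21
1.44 down -2 y -42
1.35 down -1 y -62
1.27 down 3 y -83
1.18 down 8 y -103
1.1 down 15 y -123
1.01 down 23 y -142
0.93 down 33 y -160
0.84 down 44 y -178
0.76 down 57 y -194
0.68 down 72 y -209
0.59 down 87 y -223
0.51 down 104 y -236
0.42 down 121 y -247
0.34 down 140 y -257
0.25 down 159 y -265
0.17 down 179 y -271
0.08 down 199 y -276
0.0 down 220 y -279
```

Emit:
play_rows(
  plan=[
    [-2,-21,0,0,1],
    [-2,-42,0,0,1],
    [-1,-62,0,0,1],
    [3,-83,0,0,1],
    [8,-103,0,0,1],
    [15,-123,0,0,1],
    [23,-142,0,0,1],
    [33,-160,0,0,1],
  ],
)

```text
time: 21.6
tool_pos: [0.5678, -0.1226, 0.2755]
tool_rot: [0.485, 0.517, 0.481, -0.515]
contact_force: [-2.2, 0.4, 8.9]
gripper_width: 0.118
```

Emit:
play_rows(
  plan=[
    [11,-18,0,0,1],
    [24,-34,0,0,1],
    [39,-49,0,0,1],
    [54,-63,0,0,1],
    [71,-76,0,0,1],
    [88,-87,0,0,1],
    [107,-97,0,0,1],
    [126,-105,0,0,1],
  ],
)

```text
time: 22.6
tool_pos: [0.4606, -0.1155, 0.1461]
tool_rot: [-0.483, -0.515, -0.484, 0.517]
contact_force: [-5.4, -1.3, 4.4]
gripper_width: 0.117
```

Run:
```python
from h import *
s=manip.state(); print(s['contact_force'],s['gripper_width'])
goal((.449,-.115,.086))
```

```text
[-5.4297 -1.267   4.424 ] 0.11662454383885594
t 22.6 tcp [ 0.4606 -0.1155  0.1461] xaxis [-0.0037 -0.0007 -1.    ] yyaw -0.066 zyaw -1.637 w 0.117
 shift [ 60.1 -11.4   0.2]
```

Emit:
play_rows(
  plan=[
    [12,-4,0,0,1],
    [24,-7,0,0,1],
    [36,-9,0,0,1],
    [46,-11,0,0,1],
    [54,-12,0,0,1],
    [59,-13,0,0,1],
    [62,-13,0,0,1],
    [62,-13,0,0,1],
  ],
)

```text
time: 23.6
tool_pos: [0.4455, -0.1145, 0.0819]
tool_rot: [-0.481, -0.513, -0.486, 0.519]
contact_force: [-10.4, -3.3, 1.2]
gripper_width: 0.114
```

Run:
```python
from h import *
s=manip.state(); print(s['contact_force'],s['gripper_width'])
goal((.449,-.115,.086))
```

```text
[-10.4124  -3.2834   1.189 ] 0.11409475167019131
t 23.6 tcp [ 0.4455 -0.1145  0.0819] xaxis [-0.0101  0.     -0.9999] yyaw -0.066 zyaw -1.636 w 0.114
 shift [-4.1  3.5  0.3]
```

Emit:
play_rows(
  plan=[
    [3,3,0,0,1],
    [6,3,0,0,1],
    [8,3,0,0,1],
    [8,3,0,0,1],
  ],
)

```text
time: 24.1
tool_pos: [0.4452, -0.1145, 0.08]
tool_rot: [-0.477, -0.51, -0.49, 0.522]
contact_force: [-44.1, 5.1, 49.0]
gripper_width: 0.112
```

Run:
```python
from h import *
s=manip.state(); print(s['contact_force'],s['tool_pos'])
f=grab('top'); w=cloud(f); z=w[...,2]; T=np.array([.590,-.123]); ay=np.array([.062,.998]); ax=np.array([.998,-.062])
d=w[...,:2]-T; a=d@ax; b=d@ay
for s0 in(1,):
    m=(a>-.03)&(a<.085)&(abs(b)<.095)&(z>.1)&(z<.2); P=np.c_[a[m],b[m],np.ones(m.sum())]; c=np.linalg.lstsq(P,z[m],rcond=None)[0]; print('lid plane',m.sum(),c)
```

```text
[-44.1202   5.1472  49.0231] [ 0.4452 -0.1145  0.08  ]
lid plane 2256 [ 0.0087 -0.0007  0.1248]
```

The lid is shut: its plane is flat and the handle resists at 49 N. I'll ease off and release it.

Emit:
play_rows(
  plan=[
    [-4,-4,0,0,1],
    [-6,-5,0,0,0.7],
    [-6,-5,0,0,0.3],
    [-6,-5,0,0,0.3],
    [-6,-5,0,0,0.3],
    [-50,-5,0,0,0.3],
    [-100,-5,0,0,0.2],
    [-130,-5,0,0,0],
  ],
)

```text
time: 25.15
tool_pos: [0.4488, -0.1146, 0.2092]
tool_rot: [0.485, 0.517, 0.482, -0.515]
contact_force: [-0.2, -0.1, -1.3]
gripper_width: 0.496
```

Run:
```python
from h import *
f=grab('top','top11.png'); w=cloud(f); z=w[...,2]; T=np.array([.590,-.123]); ay=np.array([.062,.998]); ax=np.array([.998,-.062])
d=w[...,:2]-T; a=d@ax; b=d@ay
m=(a>-.03)&(a<.085)&(abs(b)<.095)&(z>.1)&(z<.2); P=np.c_[a[m],b[m],np.ones(m.sum())]; c=np.linalg.lstsq(P,z[m],rcond=None)[0]; print('lid plane',m.sum(),c)
m=(w[...,0]>.51)&(w[...,0]<.6)&(w[...,1]>-.32)&(w[...,1]<-.25)&(z>.1)&(z<.13)
r=cv2.minAreaRect(w[m][:,:2].astype(np.float32)*1000); print(r,w[m].mean(0),cv2.boxPoints(r))
goal((.555,-.284,.20),-.066+np.pi/2)
print(manip.state()['joint_pos'])
```

```text
lid plane 2248 [0.005  0.0003 0.1251]
((554.60009765625, -283.5887145996094), (15.719228744506836, 50.094276428222656), 83.9182357788086) [ 0.5544 -0.2831  0.1134] [[ 528.8612 -288.7504]
 [ 578.6736 -294.0578]
 [ 580.339  -278.427 ]
 [ 530.5266 -273.1197]]
t 25.2 tcp [ 0.4505 -0.1153  0.2132] xaxis [ 0.01   -0.0036 -0.9999] yyaw -0.066 zyaw -1.636 w 0.499
 shift [ 14.9 115.2 161.4] turn -1.57 
[-0.4112 -0.3434  1.9986  0.0007  1.4758 -0.3456]
```

View pics/top11.png

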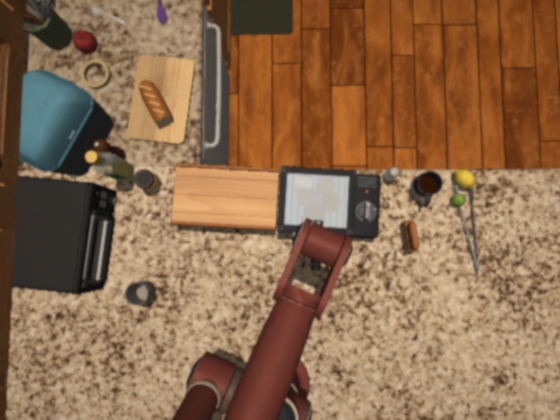

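The lid is shut (slope 0.005), the block is empty, the brush is standing at (411,236), and the knob at (367,211) reads (0.555, -0.284). Now the knob.

Emit:
play_rows(
  plan=[
    [0,20,30,-0.18,0.1],
    [0,40,70,-0.36,0.1],
    [0,60,110,-0.54,0.1],
    [0,85,140,-0.72,0.1],
    [0,115,161,-0.9,0.1],
    [0,115,161,-1.08,0.1],
    [10,115,161,-1.26,0.1],
    [15,115,161,-1.44,0.1],
  ],
)

```text
time: 26.2
tool_pos: [0.5518, -0.2824, 0.1896]
tool_rot: [0.704, 0.068, 0.704, -0.067]
contact_force: [-0.1, 0.1, 0.2]
gripper_width: 0.453
```

Emit:
play_rows(
  plan=[
    [0,0,0,-0.1,0.1],
    [0,0,0,-0.1,0.1],
    [0,0,0,-0.1,0.1],
  ],
)

```text
time: 26.58
tool_pos: [0.5517, -0.2825, 0.1908]
tool_rot: [0.706, 0.035, 0.706, -0.035]
contact_force: [-0.0, 0.1, -0.6]
gripper_width: 0.454
```

Run:
```python
from h import *
goal((.555,-.284,.088),-.085+np.pi/2)
```

```text
t 26.575 tcp [ 0.5517 -0.2825  0.1908] xaxis [ 0.0002  0.0002 -1.    ] yyaw 1.473 zyaw -0.098 w 0.454
 shift [102.8  -1.2   3.4] turn -0.013
```

Emit:
play_rows(
  plan=[
    [40,-1,3,-0.01,0.1],
    [80,-1,3,-0.01,0.1],
    [100,-1,3,-0.01,0.1],
    [103,-1,3,-0.01,0.1],
    [103,-1,3,-0.01,0.6],
    [103,-1,3,-0.01,1],
    [103,-1,3,-0.01,1],
    [103,-1,3,-0.01,1],
  ],
)

```text
time: 27.58
tool_pos: [0.555, -0.2845, 0.0894]
tool_rot: [0.707, 0.03, 0.706, -0.031]
contact_force: [-1.1, -1.4, 4.1]
gripper_width: 0.179
```

Run:
```python
from h import *
s=manip.state(); print(s['contact_force'],s['ft_torque'])
goal((.555,-.284,.088))
```

```text
[-1.1086 -1.4269  4.1158] [-0.1361  0.0708  0.0297]
t 27.575 tcp [ 0.555  -0.2845  0.0894] xaxis [ 0.0016 -0.0014 -1.    ] yyaw 1.484 zyaw -0.087 w 0.179
 shift [ 1.4  0.5 -0. ]
```

Emit:
play_rows(
  plan=[
    [0,0,0,0.17,1],
    [0,0,0,0.34,1],
    [0,0,0,0.51,1],
    [0,0,0,0.68,1],
    [0,0,0,0.85,1],
    [0,0,0,1.02,1],
    [0,0,0,1.15,1],
    [0,0,0,1.22,1],
  ],
)

```text
time: 28.58
tool_pos: [0.5567, -0.2824, 0.0894]
tool_rot: [0.562, 0.432, 0.56, -0.428]
contact_force: [5.7, 5.6, 2.1]
gripper_width: 0.175
```

Emit:
play_rows(
  plan=[
    [0,0,0,0.02,1],
    [0,0,0,0.03,1],
    [0,0,0,0.03,1],
    [0,0,0,0.03,1],
    [0,0,0,0.03,1],
    [0,0,0,0.03,1],
  ],
)

```text
time: 29.32
tool_pos: [0.5567, -0.2824, 0.0894]
tool_rot: [0.557, 0.439, 0.555, -0.436]
contact_force: [5.7, 4.2, 2.5]
gripper_width: 0.177
```

Run:
```python
from h import *
s=manip.state(); print(s['contact_force'],s['ft_torque'])
goal((.555,-.284,.088))
```

```text
[5.6593 4.2017 2.4734] [ 0.7421 -0.8494  1.1731]
t 29.325 tcp [ 0.5567 -0.2824  0.0894] xaxis [ 0.0049  0.0013 -1.    ] yyaw 0.238 zyaw -1.333 w 0.177
 shift [ 1.4 -2.1  1.1]
```

At the stop: 1.25 rad turned, with 1.2 N m reaction torque, held for over 0.7 s. Turning back and releasing.

Emit:
play_rows(
  plan=[
    [0,0,0,-0.17,1],
    [0,0,0,-0.34,1],
    [0,0,0,-0.51,1],
    [0,0,0,-0.68,1],
    [0,0,0,-0.85,1],
    [0,0,0,-1.02,1],
    [0,0,0,-1.18,1],
    [0,0,0,-1.24,1],
  ],
)

```text
time: 30.32
tool_pos: [0.555, -0.2845, 0.0893]
tool_rot: [0.707, 0.033, 0.706, -0.034]
contact_force: [-0.6, -1.7, 4.9]
gripper_width: 0.178
```

Emit:
play_rows(
  plan=[
    [0,0,0,0,0.6],
    [0,0,0,0,0.1],
    [0,0,0,0,0.1],
    [-40,0,0,0,0.1],
    [-90,0,0,0,0.1],
    [-140,0,-40,0,0.1],
    [-180,0,-90,0,0],
    [-180,0,-140,0,0],
  ],
)

```text
time: 31.32
tool_pos: [0.4152, -0.2711, 0.2726]
tool_rot: [0.708, 0.032, 0.704, -0.036]
contact_force: [-0.8, -1.5, 0.2]
gripper_width: 0.5
```

Emit:
play_rows(
  plan=[
    [0,0,-40,0,0],
    [0,0,-60,0,0],
    [0,0,-60,0,0],
    [0,0,-60,0,0],
  ],
)

```text
time: 31.82
tool_pos: [0.3558, -0.2645, 0.268]
tool_rot: [0.706, 0.034, 0.706, -0.034]
contact_force: [0.0, 0.3, -0.4]
gripper_width: 0.501
```

Run:
```python
from h import *
f=grab('top','top12.png'); w=cloud(f); z=w[...,2]; T=np.array([.590,-.123]); ay=np.array([.062,.998]); ax=np.array([.998,-.062])
d=w[...,:2]-T; a=d@ax; b=d@ay
m=(a>-.03)&(a<.085)&(abs(b)<.095)&(z>.1)&(z<.2); P=np.c_[a[m],b[m],np.ones(m.sum())]; c=np.linalg.lstsq(P,z[m],rcond=None)[0]; print('lid plane',m.sum(),c)
m=(w[...,0]>.51)&(w[...,0]<.6)&(w[...,1]>-.32)&(w[...,1]<-.25)&(z>.1)&(z<.13)
r=cv2.minAreaRect(w[m][:,:2].astype(np.float32)*1000); print('knob',r)
m=(w[...,0]>.40)&(w[...,0]<.56)&(w[...,1]<-.36)&(w[...,1]>-.48)&(z>.03)&(z<.12)
print('brush',m.sum(),cv2.minAreaRect(w[m][:,:2].astype(np.float32)*1000),np.percentile(w[m][:,2],98))
print(manip.state()['contact_force'],manip.state()['tool_pos'])
```

```text
lid plane 2255 [0.0064 0.0007 0.1249]
knob ((554.5448608398438, -283.6805114746094), (16.508319854736328, 49.88851547241211), 83.88101959228516)
brush 403 ((478.7394714355469, -428.5217590332031), (103.45452880859375, 31.123191833496094), 5.219766616821289) 0.10988296878546285
[-0.313   0.7419  0.4588] [ 0.3559 -0.2645  0.2679]
```

View pics/top12.png

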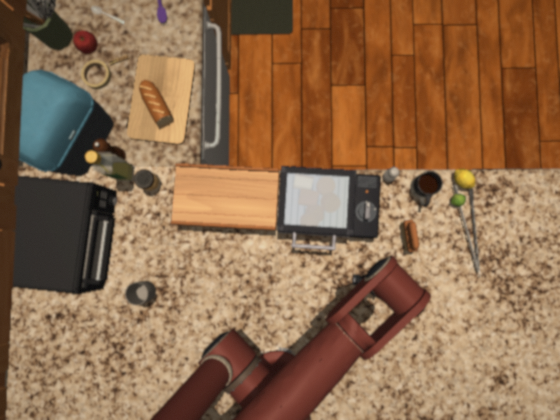

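Everything is in place: the lid is flat, the knob is back at its rest angle, the brush is 2–3 mm from its start, and the salt, mug and jar haven't moved. Handing in.

```bash
python3 -c "
from plant import manip
print(manip.job_done())"
```

```text
the job is handed in; nothing more can be done
None
```

The job is handed in, about 32 s into the 192 s limit. The system gives no verdict, so what follows is from my own measurements.

I swung the lid up to about 1.6 rad. I then swept the bread off the block in two brush strokes: four pieces on the first, a heel and a slice on the second. The brush went back to its place and the lid was closed slowly (about 0.7 rad/s). Then I turned the knob to its stop, held it there for over 0.7 s, turned it back and released it.

**Last checks:**
- **Bread:** the block is empty. Before the lid was shut, the bread lay inside the tray walls, its highest point about 94 mm above the worktop. I did not measure each piece's centre.
- **Lid:** shut, with its top within 0.01 rad of level.
- **Knob:** it met the stop after about 1.25 rad of turn, with 1.2 N m of reaction. Afterwards its angle was back within 0.001 rad of the pre-turn reading.
- **Brush:** standing upright about 3 mm from where it started, turned about 2.5°.
- **Bystanders:** the jar, mug and salt look unmoved in the pictures. I did not measure them again.
- **Robot:** clear of everything.

**Forces:** pressing the lid onto its stop briefly read about 44 N sideways and 49 N upward at the wrist (about 66 N in all). That is under the 120 N wrist limit. It is over the 40 N figure for the arm or gripper body pressing on things, but the load came through the fingers on the handle. No other check failed or disagreed.

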